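# Make up two pond-filter service kits

### The arm

A 7-joint arm with a two-finger parallel gripper is mounted at the origin on the work surface. World frame = base frame: x ahead of the robot, y to its left, z up, the work surface at z = 0. Lengths are in m, angles in rad, forces in N, time in s.
With the tool pointing down it reaches from about 0.425 to 0.95 m from the base axis. Payload 4.7 kg.
Tool frame: the origin (TCP) lies on the centre line of the jaws, within the pads' length; the fingertips stand robot.nose_length ahead of it and the grasp point (between the pads) lies 8 mm behind it (robot.nose_length is the distance from the TCP to the fingertips, in m); z points along the fingers, x is the direction in which the jaws open and shut, and the axes are right-handed (so a half turn about z gives the same grasp; the last joint's range is limited). The gripper opens to 85 mm and grips with 20 to 120 N. Pads are 22 mm wide; open, the fingers measure 114 mm over their backs; the gripper's body (76 mm by 85 mm) begins 54 mm behind the grasp point. The pads swing forward as they close: fully open they stand 13 mm farther back than shut.
Start: joints at [-1.136, 0.469, -0.049, 1.532, 0.024, 1.141, -0.082], TCP at [0.302, 0.604, 0.242] pointing down, gripper open.
Joint ranges: [-2.59, 2.59], [-0.33, 1.99], [-1.39, 1.29], [0.1, 2.45], [-1.04, 4.18], [0.21, 1.99], [-2.66, 2.66]. Speed limits (rad/s): [2.57, 2.57, 3.14, 3.14, 3.14, 3.14, 3.14].

### API

Orientations are given as [roll, pitch, yaw] about the fixed x, y, z axes, in that order (R = Rz(yaw) Ry(pitch) Rx(roll)).
In Python, from plant import robot gives the robot as it stands. Calls block until the motion is done:
- robot.goto(position, orientation): joint-space move of the TCP to a pose.
- robot.move_straight(position, vel=0.15, attitude=None, contact_N=None): straight line of the TCP; attitude=None keeps the orientation; vel is the mean speed in m/s. With contact_N (N) it stops when the force on the tool has changed by that much, and returns True; else False.
- robot.move_joints(angles): joint-space move.
- robot.grip(opening, strength=None): opening from 0.0 (shut) to 1.0 (fully open); strength is the grip in N (None keeps the last); returns when the fingers have stopped.
- robot.sleep(seconds).
- robot.inverse_kinematics(position, orientation): joint angles nearest the present ones, or None.
- robot.sense(): the state.
- robot.grab_frame(name): name is "scene" or "top" or "wrist"; returns a dict with "image" (420x560x3 uint8, red, green, blue), "range_z" (420x560 float32, m along the optical axis (not along the pixel's ray), 0 where there is no reading), "fx", "fy", "cx", "cy" (pixels), "dist_coeffs" ([k1, k2, p1, p2, k3] as OpenCV has them; the pictures are not rectified), "R" (3x3) and "t" (3): a world point X has camera coordinates R X + t. Camera axes: x right, y down, z forward; pixel columns grow to the right and rows downward; lengths in m; the calibration is good to about 2 mm. A picture is of the moment at which its call begins.
A pose or a line that the arm cannot do raises robot.IKError and nothing moves.
- robot.close_job(): hands the job in, once; it reports no verdict.
The state is a dict: "t": time; "joint_pos": joint angles; "joint_velocities": joint speeds; "effort": joint torques, N m; "tcp_pos": TCP position; "tcp_rot": TCP orientation; "wrist_force": force on the tool from outside, world axes, zero at the start; "torque": the same for the moment, N m; "opening": opening from 0.0 (shut) to 1.0 (fully open).
Only numpy, scipy, OpenCV 4.12 (cv2) and the standard library are available. Lean on these libraries where they do the work, as an engineer would, in place of code of your own. Each camera call takes 0.05 s, during which the arm holds its last target. There are 200 camera calls.

### The job

Make up two service kits from the parts standing on the packing bench. The tub kit gets both orange-topped cartridges and one blue-topped cartridge, all three standing upright together on the floor of the round yellow tub; the box kit gets the other blue-topped cartridge, upright in the small blue-floored bay of the cardboard box, and the black hose coupling, upright on its foot in the large bay. Leave the green-topped cartridge standing where it is and do not tip it or knock it aside.

Things in the scene. Friction and masses are not known exactly. Their poses are not given: they have to be found in the camera images.
- orange_a: Loose filter cartridge: upright round cylinder, 32 mm diameter, 90 mm tall, about 90 g, white ribbed body, top 28 mm bright orange. Stands on the bench. Origin: centre of its underside, z up along its axis. One of two identical orange ones.
- orange_b: Loose filter cartridge: upright round cylinder, 32 mm diameter, 90 mm tall, about 90 g, white ribbed body, top 28 mm bright orange. Stands on the bench. Origin: centre of its underside, z up along its axis. One of two identical orange ones.
- blue_a: Loose filter cartridge: upright round cylinder, 32 mm diameter, 90 mm tall, about 90 g, white ribbed body, top 28 mm blue. Stands on the bench. Origin: centre of its underside, z up along its axis. One of two identical blue ones; either may go in either kit.
- blue_b: Loose filter cartridge: upright round cylinder, 32 mm diameter, 90 mm tall, about 90 g, white ribbed body, top 28 mm blue. Stands on the bench. Origin: centre of its underside, z up along its axis. One of two identical blue ones; either may go in either kit.
- green: Loose filter cartridge: upright round cylinder, 32 mm diameter, 90 mm tall, about 90 g, white ribbed body, top 28 mm green. Stands on the bench. Origin: centre of its underside, z up along its axis. It belongs to neither kit.
- coupling: Loose hose coupling standing on the bench: plain black upright cylinder, 40 mm diameter, on a grey round foot flange 56 mm diameter and 10 mm thick; 90 mm tall in all, about 150 g. Origin: centre of its underside, z up.
- tub: Round open yellow tub, fixed to the bench: outside diameter 112 mm, wall 4 mm (inside diameter 104 mm), 40 mm tall, inner floor 5 mm above the bench. Origin: centre of its underside, z up.
- kit_box: Open cardboard box, fixed to the bench: 210 mm along its x, 110 mm along its y, 50 mm tall, walls and floor 4 mm. A 4 mm cross wall as tall as the sides splits it into two bays: a small bay with a blue floor, 70 mm (x) by 102 mm (y) inside, centred at x = -66 mm, and a large bay with a bare cardboard floor, 128 mm by 102 mm inside, centred at x = +37 mm (both y = 0). Origin: centre of its underside; it may lie at any yaw.
Things that resemble listed ones, but are neither listed nor needed, are in the scene too. Several things look just like the coupling: the one meant starts farthest from the robot's base.

How it is judged:
At the end, for the whole second after the job is handed in: On the tub floor, axes within 39 mm of its centre: both orange and one blue cartridge. On the box floor: the other blue in the small bay, the coupling in the large. All released, at rest, within 0.1 rad of upright; green upright, at rest, within 30 mm of its start (linear speed of each of orange_a, orange_b, blue_a, blue_b, coupling, green below 0.02 m/s and angular speed of each of orange_a, orange_b, blue_a, blue_b, coupling, green below 0.2 rad/s and angle between each of orange_a, orange_b, blue_a, blue_b, coupling, green's own z axis and vertical below 0.1 rad and horizontal distance between each of orange_a, orange_b and tub below 0.039 m and z of orange_a in the frame of tub between 0.002 and 0.01 m and z of orange_b in the frame of tub between 0.002 and 0.01 m and x of coupling in the frame of kit_box between -0.003 and 0.077 m and y of coupling in the frame of kit_box between -0.028 and 0.028 m and z of coupling in the frame of kit_box between 0.001 and 0.009 m and ((horizontal distance between blue_a and tub below 0.039 m and z of blue_a in the frame of tub between 0.002 and 0.01 m and x of blue_b in the frame of kit_box between -0.089 and -0.043 m and y of blue_b in the frame of kit_box between -0.039 and 0.039 m and z of blue_b in the frame of kit_box between 0.001 and 0.009 m) or (horizontal distance between blue_b and tub below 0.039 m and z of blue_b in the frame of tub between 0.002 and 0.01 m and x of blue_a in the frame of kit_box between -0.089 and -0.043 m and y of blue_a in the frame of kit_box between -0.039 and 0.039 m and z of blue_a in the frame of kit_box between 0.001 and 0.009 m)) and distance of green from where it was at the start of the episode below 0.03 m); the robot touches nothing.
It fails at once if the green cartridge is pushed away by more than 30 mm or tipped by more than 0.35 rad (distance of green from where it was at the start of the episode above 0.03 m or angle between green's own z axis and vertical above 0.35 rad).
It also fails if it takes over 125 s, if anything falls off the work surface, if the arm or the gripper's body presses on something with over 40 N, if the wrist force passes 120 N, or if a joint passes its speed limit or range.

## Working session

There is one attempt and no reset: what is moved stays moved. The work goes in short steps, each a Python script; the robot and the scene stay as the last script left them, time stands still between calls to the robot, and variables do not carry over. Pictures are saved under pics/ and viewed, about 12 in all and at most 16, crops included, and the job is handed in when it is done.

```bash
mkdir -p pics; ls
cat > h.py <<'E'
import numpy as np, cv2
from plant import robot
def save(f,name): cv2.imwrite('pics/'+name,cv2.cvtColor(f['image'],cv2.COLOR_RGB2BGR))
def KD(f): return np.array([[f['fx'],0,f['cx']],[0,f['fy'],f['cy']],[0,0,1.]]),np.array(f['dist_coeffs'])
def cloud(f):
    K,d=KD(f); h,w=f['range_z'].shape
    g=np.stack(np.meshgrid(np.arange(w),np.arange(h)),-1).reshape(-1,1,2).astype(np.float64)
    n=cv2.undistortPoints(g,K,d).reshape(h,w,2); z=f['range_z'][...,None]
    P=np.concatenate([n*z,z],-1); return (P-f['t'])@np.array(f['R'])
def proj(f,X):
    K,d=KD(f); r,_=cv2.Rodrigues(np.array(f['R'])); return cv2.projectPoints(np.atleast_2d(np.array(X,float)),r,np.array(f['t'],float),K,d)[0].reshape(-1,2)
E
python3 - <<'E'
from h import *
import pickle
D={}
for n in('scene','top','wrist'):
    f=robot.grab_frame(n); D[n]=f; save(f,n+'0.png')
    print(n,f['fx'],f['R'],f['t'],(f['range_z']>0).mean())
pickle.dump(D,open('d0.pkl','wb')); print(robot.nose_length,robot.sense())
E
```

```text
pics
scene 382.74901368007244 [[ 0.50643741  0.86215207 -0.01466133]
 [ 0.61525257 -0.37321441 -0.69438842]
 [-0.60414023  0.34264385 -0.71945102]] [-0.27197391 -0.27343495  1.07858635] 0.9962329931972789
top 414.99920372750813 [[-0.02467167 -0.99957613 -0.01545533]
 [-0.9929525   0.02629494 -0.11555907]
 [ 0.11591649  0.01249537 -0.99318036]] [0.02633669 0.52705463 0.90015866] 0.996062925170068
wrist 314.6347922584537 [[ 0.4477064   0.89417873 -0.00183973]
 [ 0.8591075  -0.42957418  0.27820915]
 [ 0.2479784  -0.12613654 -0.96051876]] [-0.67390887 -0.03486285  0.3800809 ] 0.9959906462585034
0.011 {'t': 0.15, 'joint_pos': array([-1.13592132,  0.46929416, -0.04856822,  1.53342025,  0.02410133,
        1.14100742, -0.08230533]), 'joint_velocities': array([-0.00090974, -0.00427143, -0.00068082, -0.00413765,  0.00185047,
       -0.00014271, -0.00087154]), 'effort': array([ 1.28538155e-03, -5.10765660e+01, -4.63046401e-02, -2.37979048e+01,
        1.07517379e-02,  5.38891589e-03, -1.99445350e-05]), 'tcp_pos': array([0.30175104, 0.60331425, 0.24147649]), 'tcp_rot': array([3.14153056e+00, 1.54254691e-03, 1.10701828e+00]), 'wrist_force': array([ 0.26918358,  0.96099194, -0.92416292]), 'torque': array([-0.00054135,  0.05016918, -0.06394656]), 'opening': 1.005522093545998}
```

View pics/top0.png

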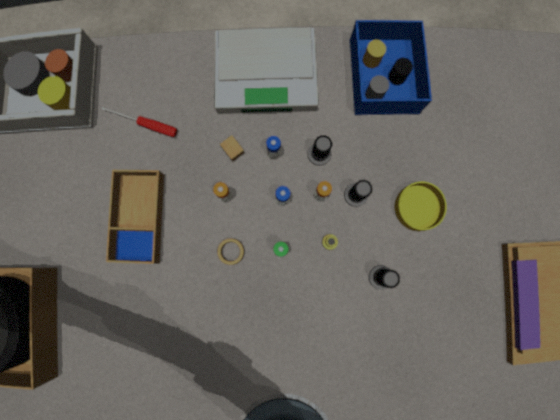

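View pics/scene0.png

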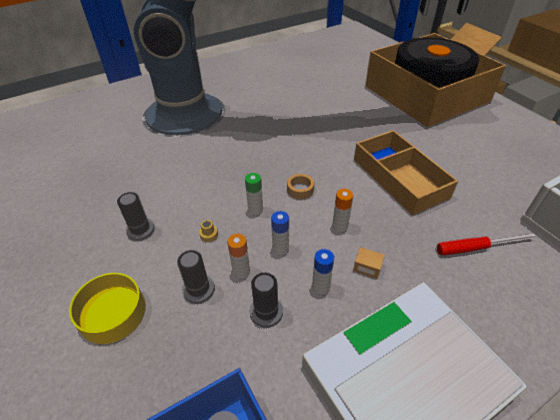

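The top view shows orange caps at (221,189) and (324,188), blue at (274,145) and (283,194), green at (281,249), the tub at (421,206) and the box at (135,216) with its blue floor at (133,246). There are three coupling look-alikes, at (322,147), (361,190) and (388,278). The base is at the bottom, so (322,147) looks farthest. I'll measure that next.

```bash
cat > meas.py <<'E'
from h import *
def measure(D):
    out={}
    for n in('top','scene'):
        f=D[n]; P=cloud(f); z=P[...,2]; px=P[...,0]
        reach=np.hypot(P[...,0],P[...,1])
        m=((z>0.080)&(z<0.1)&(reach>0.3)&(reach<1.)&(abs(P[...,1])<.5)).astype(np.uint8)
        c,l,s,ce=cv2.connectedComponentsWithStats(m)
        for i in range(1,c):
            if s[i,4]<25: continue
            Q=P[l==i]; rgb=f['image'][l==i].mean(0).astype(int)
            top=Q[Q[:,2]>np.percentile(Q[:,2],90)-.004]
            ctr,r=cv2.minEnclosingCircle(top[:,:2].astype(np.float32))
            print(n,ce[i].round(),s[i,4],'rgb',rgb,'med',np.median(top,0).round(4),'circ',np.round(ctr,4),round(r,4),'reach',round(np.hypot(*ctr),3))
if __name__=='__main__':
    import pickle; D=pickle.load(open('d0.pkl','rb')); measure(D)
    f=D['top'];P=cloud(f)
    hsv=cv2.cvtColor(f['image'],cv2.COLOR_RGB2HSV)
    z=P[...,2]
    for n in('top','scene'):
        f=D[n];P=cloud(f);z=P[...,2];hsv=cv2.cvtColor(f['image'],cv2.COLOR_RGB2HSV)
        yel=(hsv[...,0]>25)&(hsv[...,0]<33)&(hsv[...,1]>150)&(P[...,1]<-.1)&(P[...,0]<.75)
        rim=yel&(z>.034)&(z<.046); Q=P[rim]
        print(n,'tub',cv2.fitEllipse(Q[:,:2].astype(np.float32)) ,cv2.minEnclosingCircle(Q[:,:2].astype(np.float32)),np.median(Q[:,2]),'floor z',np.median(P[yel&(z<.012)],0))
        b=(P[...,1]>.22)&(P[...,1]<.52)&(P[...,0]>.3)&(P[...,0]<.68)&(z>.042)&(z<.056)
        c,l,s,_=cv2.connectedComponentsWithStats(b.astype(np.uint8)); i=1+s[1:,4].argmax(); Q=P[l==i]
        print(n,'box',cv2.minAreaRect(Q[:,:2].astype(np.float32)),len(Q))
        bl=(hsv[...,0]>105)&(hsv[...,0]<130)&(hsv[...,1]>150)&(P[...,1]>.22)&(P[...,1]<.52)&(P[...,0]<.68)&(z<.012)
        Q=P[bl]; print('bluefloor',Q.mean(0),cv2.minAreaRect(Q[:,:2].astype(np.float32)))
    im=D['top']['image'][120:310,180:440]; cv2.imwrite('pics/crop.png',cv2.cvtColor(cv2.resize(im,None,fx=3,fy=3,interpolation=cv2.INTER_CUBIC),cv2.COLOR_RGB2BGR))
E
python3 meas.py
```

```text
top [391.  65.] 898 rgb [27 52 92] med [ 0.8429 -0.2548  0.0901] circ [ 0.8599 -0.2683] 0.1265 reach 0.901
top [74. 94.] 461 rgb [86 85 81] med [0.7865 0.4544 0.0986] circ [0.8223 0.4739] 0.0744 reach 0.949
top [62. 90.] 131 rgb [115 116  42] med [0.8187 0.4939 0.0868] circ [0.821  0.4996] 0.027 reach 0.961
top [323. 144.] 280 rgb [66 65 64] med [ 0.6652 -0.101   0.0906] circ [ 0.6654 -0.1009] 0.0204 reach 0.673
top [273. 143.] 181 rgb [ 48  75 127] med [0.6706 0.0061 0.0906] circ [0.6709 0.0067] 0.0159 reach 0.671
top [324. 189.] 182 rgb [129 101  55] med [ 0.5685 -0.0996  0.0901] circ [ 0.5684 -0.0997] 0.0158 reach 0.577
top [363. 189.] 292 rgb [68 68 66] med [ 0.5662 -0.1822  0.0903] circ [ 0.5653 -0.1825] 0.0203 reach 0.594
top [220. 190.] 168 rgb [130 103  57] med [0.572  0.1208 0.0904] circ [0.5718 0.1211] 0.0162 reach 0.584
top [282. 193.] 182 rgb [ 54  83 133] med [ 0.562  -0.0105  0.091 ] circ [ 0.5622 -0.0108] 0.0158 reach 0.562
top [280. 248.] 181 rgb [ 70 131  78] med [ 0.4446 -0.0028  0.0907] circ [ 0.4441 -0.0032] 0.0157 reach 0.444
top [390. 278.] 283 rgb [70 69 68] me
[... 1608 characters left out ...]
1), 87.06871795654297) 858
bluefloor [0.46087765 0.33722939 0.00497312] ((0.4614828824996948, 0.3376050293445587), (0.08515138924121857, 0.06560591608285904), 88.37569427490234)
scene tub ((0.5325671434402466, -0.32708728313446045), (0.1071077361702919, 0.10768597573041916), 106.75171661376953) ((0.5322456955909729, -0.32731348276138306), 0.05663261190056801) 0.03900724400737782 floor z [ 0.52293465 -0.33225009  0.00424302]
scene box ((0.5246387720108032, 0.32627564668655396), (0.11450079083442688, 0.21336045861244202), 86.87261199951172) 980
bluefloor [0.43806881 0.35210971 0.00362078] ((0.4384661912918091, 0.35372066497802734), (0.05786670744419098, 0.02578863874077797), 86.32656860351562)
```

View pics/crop.png

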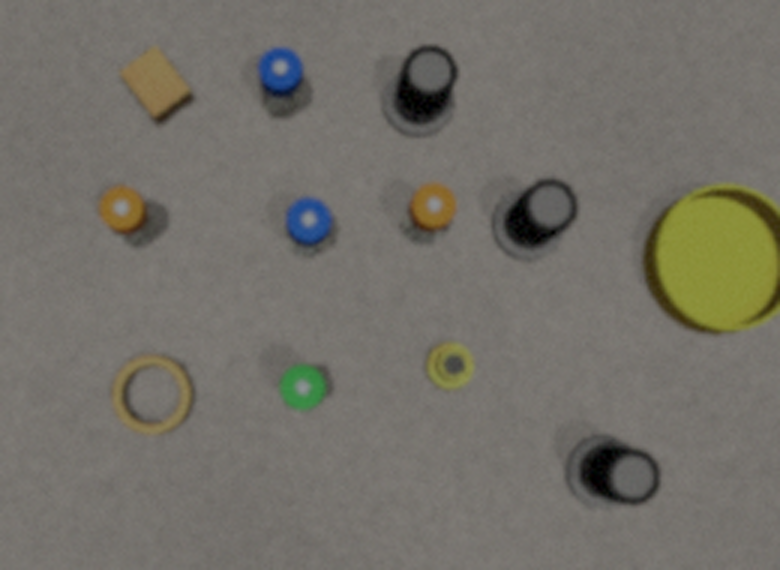

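The enlarged crop shows three identical couplings with flanges at (322,147), (361,190) and (388,278). Their reaches are 0.673, 0.594 and 0.441 m, so the one meant is (322,147) at (0.665, -0.101). Heights of about 0.090 and radii of 16 and 20 mm match the spec. I'll take one quick look at the black item in the blue bin, and check IK at the same time.

```bash
cat > act.py <<'E'
from h import *
ZG,ZT=0.064,0.215
OBJ=dict(coupling=(.6655,-.101),orange_l=(.5725,.1208),orange_r=(.569,-.1002),blue_far=(.6713,.0062),blue_near=(.5615,-.0113))
TUB=np.array([.5325,-.3265]); BOX=np.array([.5252,.3261]); BX=np.array([.9986,-.0525])
def tub(deg): a=np.radians(deg); return TUB+.026*np.array([np.cos(a),np.sin(a)]), a+np.pi/2
def bay(x): return BOX+x*BX
def R(y): return [np.pi,0,y]
def pickyaw(xy,xy2,yaw):
    best=None
    for k in(-1,0,1):
        y=yaw+k*np.pi
        q=[robot.inverse_kinematics([*p,z],R(y)) for p in(xy,xy2) for z in(ZG,ZT)]
        if any(v is None for v in q): continue
        s=max(abs(v[6]) for v in q)
        if best is None or s<best[0]: best=(s,y)
    return best
def pick(xy,yaw,op=.75):
    robot.grip(op); robot.goto([*xy,ZT],R(yaw)); robot.move_straight([*xy,ZG],vel=.15)
    robot.grip(0.,40); s=robot.sense(); print('grip mm',round(s['opening']*85,1),'t',round(s['t'],1))
    robot.move_straight([*xy,ZT],vel=.2)
def place(xy,yaw,floor,rel=.65):
    robot.move_straight([*xy,ZT],vel=.25,attitude=R(yaw))
    robot.move_straight([*xy,ZG+floor+.015],vel=.15)
    print('held mm',round(robot.sense()['opening']*85,1))
    c=robot.move_straight([*xy,ZG+floor-.002],vel=.03,contact_N=5); print('contact',c,robot.sense()['tcp_pos'].round(4))
    robot.grip(rel); robot.sleep(.2); robot.move_straight([*xy,ZT],vel=.2); print('t',robot.sense()['t'])
E
python3 - <<'E'
from act import *
import pickle
JOBS=[('coupling',bay(.037),0.),('blue_far',bay(-.066),0.),('orange_l',*tub(-90)),('orange_r',*tub(30)),('blue_near',*tub(150))]
for n,xy,y in JOBS: print(n,xy,pickyaw(OBJ[n],xy,y), pickyaw(OBJ[n],xy,np.pi/2))
im=pickle.load(open('d0.pkl','rb'))['top']['image'][10:120,340:440]
cv2.imwrite('pics/bin.png',cv2.cvtColor(cv2.resize(im,None,fx=4,fy=4,interpolation=2),cv2.COLOR_RGB2BGR))
E
```

```text
coupling [0.5621482 0.3241575] (np.float64(0.4735482764246694), 0.0) (np.float64(1.7988177162858157), 1.5707963267948966)
blue_far [0.4592924 0.329565 ] (np.float64(0.6071156458506078), 0.0) (np.float64(1.575625680161542), 1.5707963267948966)
orange_l [ 0.5325 -0.3525] (np.float64(1.2037669809285314), np.float64(0.0)) (np.float64(1.5946862370627441), -1.5707963267948966)
orange_r [ 0.55501666 -0.3135    ] (np.float64(0.6608908315155166), np.float64(-1.0471975511965979)) (np.float64(1.1335062492271295), -1.5707963267948966)
blue_near [ 0.50998334 -0.3135    ] (np.float64(1.6302853075305206), np.float64(4.188790204786391)) (np.float64(1.3469683636595404), -1.5707963267948966)
```

View pics/bin.png

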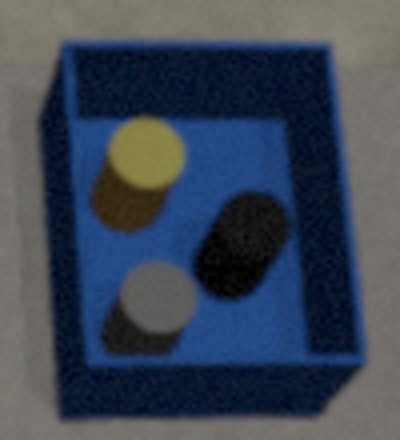

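The black item in the bin has no foot flange and isn't on the bench, so it isn't the coupling. Next I move the coupling.

Run:
```python
from act import *
pick(OBJ['coupling'],0.,.85); place(bay(.037),0.,.004,.8)
pick(OBJ['blue_far'],0.); place(bay(-.066),0.,.004)
save(robot.grab_frame('scene'),'s1.png')
```

```text
grip mm 38.6 t 4.8
held mm 39.0
contact True [0.5617 0.3243 0.0686]
t 10.5917
grip mm 31.1 t 13.6
held mm 30.7
contact True [0.4588 0.3297 0.0686]
t 19.2083
```

View pics/s1.png

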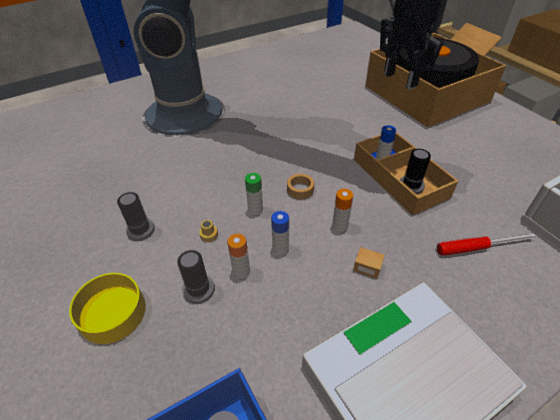

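The coupling at (415,170) and the blue cartridge at (387,143) both stand upright in their bays, and nothing else has moved. The three tub parts are next.

Run:
```python
from act import *
for n,d in(('orange_l',-90),('orange_r',30),('blue_near',150)):
    xy,y=tub(d); y=pickyaw(OBJ[n],xy,y)[1]; y=(y+np.pi)%(2*np.pi)-np.pi
    print(n); pick(OBJ[n],y); place(xy,y,.005)
robot.goto([.5,.1,.3],R(0.)); robot.move_straight([.45,.45,.3])
D={n:robot.grab_frame(n) for n in('top','scene')}
for n in D: save(D[n],n+'2.png')
import meas; meas.measure(D)
cv2.imwrite('pics/c2.png',np.hstack([cv2.resize(D[n]['image'][a:b,c:d],(390,300),interpolation=2)[...,::-1] for n,a,b,c,d in(('top',100,350,90,470),('scene',100,360,50,460))]))
```

```text
orange_l
grip mm 30.8 t 22.0
held mm 31.0
contact True [ 0.5322 -0.3524  0.0696]
t 27.9167
orange_r
grip mm 31.1 t 30.9
held mm 31.1
contact True [ 0.5549 -0.3131  0.0696]
t 35.8167
blue_near
grip mm 30.8 t 38.9
held mm 31.2
contact True [ 0.5099 -0.3138  0.0694]
t 44.1
top [391.  65.] 887 rgb [28 53 93] med [ 0.8428 -0.2501  0.09  ] circ [ 0.8605 -0.2687] 0.1265 reach 0.901
top [74. 93.] 444 rgb [85 85 81] med [0.8009 0.4541 0.0986] circ [0.8216 0.4696] 0.0728 reach 0.946
top [62. 90.] 135 rgb [116 118  43] med [0.8213 0.4938 0.0868] circ [0.8216 0.4991] 0.0283 reach 0.961
top [363. 189.] 288 rgb [70 69 68] med [ 0.5649 -0.1822  0.0902] circ [ 0.5652 -0.1825] 0.0202 reach 0.594
top [423. 192.] 197 rgb [123  91  44] med [ 0.5541 -0.313   0.0951] circ [ 0.5541 -0.3132] 0.0158 reach 0.636
top [127. 197.] 293 rgb [61 59 55] med [0.5625 0.3235 0.0946] circ [0.5627 0.3239] 0.0205 reach 0.649
top [441. 202.] 201 rgb [121  90  46] med [ 0.5317 -0.3518  0.0951] circ [ 0.5319 -0.3519] 0.0161 reach 0.638
top [424. 213.] 182 rgb [ 43  71 122] med [ 0.5089 -0.3126  0.0951] circ [ 0.5088 -0.3119]
[... 838 characters left out ...]
 [0.7689 0.473 ] 0.0285 reach 0.903
scene [128. 201.] 323 rgb [72 69 70] med [ 0.3764 -0.2315  0.0889] circ [ 0.3743 -0.2316] 0.0209 reach 0.44
scene [189. 261.] 477 rgb [76 73 75] med [ 0.5668 -0.1831  0.0899] circ [ 0.5652 -0.1823] 0.0204 reach 0.594
scene [ 99. 269.] 364 rgb [ 51  74 142] med [ 0.5102 -0.3127  0.0942] circ [ 0.5091 -0.3134] 0.0163 reach 0.598
scene [ 77. 291.] 394 rgb [154  95  36] med [ 0.5335 -0.3516  0.0941] circ [ 0.5321 -0.3524] 0.0161 reach 0.638
scene [106. 291.] 410 rgb [154  95  33] med [ 0.5552 -0.3133  0.0941] circ [ 0.554  -0.3144] 0.0167 reach 0.637
scene [211. 395.] 882 rgb [ 42  73 139] med [ 0.7643 -0.2219  0.0891] circ [ 0.7961 -0.2518] 0.0714 reach 0.835
```

View pics/c2.png

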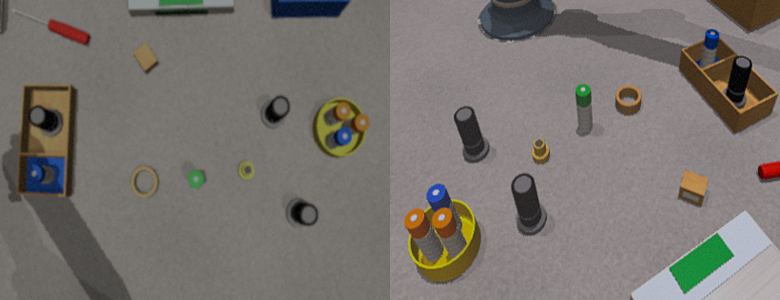

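All the parts are upright. Their tops sit at 0.094–0.095, as they should with tub and box floors under them, and green has not moved. I'm handing the job in.

```bash
python3 -c "
from plant import robot
robot.sleep(.3); print(robot.sense()['t'], robot.sense()['tcp_pos']); robot.close_job()"
```

```text
48.5667 [0.44999943 0.44997962 0.30001933]
the job is handed in; nothing more can be done
```

Both kits are made up and the job was handed in at about 48.6 s of the 125 s allowed; the interface gives no verdict.

- **Tub kit:** both orange cartridges and the nearer blue one stand in a triangle. Each axis is 25–28 mm from the tub centre (limit 39 mm).
- **Box kit:** the other blue cartridge is in the small bay and the coupling in the large bay. Both are within about 3 mm of their bay centres. I took the coupling that started farthest from the base, 0.673 m against 0.594 m and 0.441 m for the two look-alikes.
- **Green cartridge:** it measured within 1 mm of its starting position and is still upright.

My last checks used the top and scene cameras. Tops in the tub read 0.094–0.095 m and tops in the box 0.093–0.095 m, which fits parts standing on the floors. The arm was parked clear, touching nothing. No check failed; the two cameras differed by up to 3 mm, roughly the stated 2 mm calibration error.

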